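# Gauge the enamel of a clock dial at its red spot

## Robot

A 6-joint arm with a two-finger parallel gripper is mounted at the origin on the work surface. World frame = base frame: x ahead of the robot, y to its left, z up, the work surface at z = 0. Lengths are in m, angles in rad, forces in N, time in s.
With the tool pointing down it reaches from about 0.35 to 0.775 m from the base axis. Payload 5.5 kg.
Tool frame: the origin (TCP) lies midway between the tips of the shut fingers; the grasp point (between the pads) lies 19 mm behind it; z points along the fingers, y is the line along which they close (so a half turn about z gives the same grasp; the last joint's range is limited). The gripper opens to 85 mm and grips with 20 to 120 N. Pads are 22 mm wide; open, the fingers measure 114 mm over their backs; the gripper's body (76 mm by 85 mm) begins 54 mm behind the grasp point. The pads swing forward as they close: fully open they stand 13 mm farther back than shut.
Start: joints at [-1.482, 0.313, 0.046, 1.304, 0, 1.431], TCP at [0.13, -0.56, 0.231] pointing down, gripper open.
Joint ranges: [-2.76, 2.76], [-0.86, 1.69], [-1.03, 1.26], [-2.2, 2.34], [-1.47, 1.5], [-3.14, 3.14]. Speed limits (rad/s): [2.57, 2.57, 3.14, 3.14, 3.14, 3.14].

## Interface

Orientations are given as a unit quaternion [w, x, y, z].
In Python, from workcell import env gives the robot as it stands. The module is installed in compiled form; this text tells all that it offers.
- The arm moves only by the tool servo_tool, never from a script. Its argument "increments" is a list of rows, each an object of numbers: "grip": the closure, from 0 (fully open) to 1 (shut); "x", "y", "z": the shift along the tool's x, y, z in mm; "roll": the turn about the tool's z in degrees. In form: [{"grip": .., "x": .., "y": .., "z": .., "roll": ..}, ...]. A call has 1 to 5 rows; each row shifts and turns the commanded pose from where the row before left it, along the tool's axes as they then stand; what a row does not reach is not made up. A row lasts 1/12 s, in which the tool goes at most 41.7 mm and 7.16 degrees, less where a joint would pass 70% of its speed; a pose out of reach is approached as far as the arm can. A call is refused whole if a number of a shift passes 41.7 or a number of a turn 7.16, either way. A call with a gripper value outside its range is refused whole. The fingers move at their own pace and stop on an object; "grip_force" is the grip in N (left out, the last holds). Time passes only in rows, so rows that do not move let the fingers close. It gives the time, the measured TCP pose, the force, the opening and the grip force at its end, in the units of the state.
- env.get_state(): the state, without advancing time (a new reading comes with each control period).
- env.read_camera(name): name is "side" or "top"; returns the picture (400x640x3 uint8, red, green, blue); there is no depth.
- env.get_calibration(name): a dict with "vertical_fov" (degrees; the focal length in pixels is half the picture's height over the tangent of half this angle, whatever the lens; pixels are square), "cx", "cy" (the principal point, pixels), "k1" (the pictures are not rectified: a ray, as slopes to the right and down, at radius r is drawn at 1 + k1 r^2 times it, then the intrinsics apply), "rvec" (rotation vector, rad) and "tvec" (3), from world to camera coordinates, as OpenCV has them. Camera axes: x right, y down, z forward; pixel columns grow to the right and rows downward; lengths in m; the calibration is good to about 2 mm. A picture is of the moment at which its call begins. get_calibration takes no time and is no camera call.
- env.hand_in(): hands the job in; it is judged then, once.
The state is a dict: "clock": time; "joint_pos": joint angles; "qvel": joint speeds; "tau": joint torques, N m; "tcp_pos": TCP position; "orientation": TCP orientation; "wrist_force": force on the tool from outside, world axes, zero at the start; "ft_torque": the same for the moment, N m; "finger_gap": finger opening in m; "grip_force": force on a finger pad.
Only numpy, scipy, OpenCV 4.12 (cv2) and the standard library are available. Lean on these libraries where they do the work, as an engineer would, in place of code of your own. Each camera call takes 0.05 s, during which the arm holds its last target. There are 200 camera calls.

## Task

First swing the steel keeper bar of the sloping dial fixture fully shut until it is caught in its detent, then draw the gauge probe out of its stand and set its spring tip on the red spot of the blue dial, with the probe square to the sloping dial face, pressing gently until the spring tip is about half pushed in. Finish while holding the probe like that, still and in the gripper; do not let it go or put it back. Never let the probe touch the dial before the bar is shut, never press hard on the dial, and leave the pots, brush, screwdriver and spare dials where they are.

Things in the scene. Friction and masses are not known exactly. Their poses are not given: they have to be found in the camera images.
- keeper (a joint): Keeper bar, flat steel 14 x 5 mm, swings over the dial's rim parallel to the sloping face. Angle in rad: 0 = shut in its detent (and hard stop), 1.5 = widest open; shuts clockwise seen from above. Stays where it is left (0.4 N at the knob moves it). In the last 0.11 rad it rides over a spring ball (about 2 N at the knob), then stays caught.
- keeper_knob (a point): Centre of the black ball knob (22 mm diameter) on an 8 mm post at the free end of the keeper bar, 120 mm from the hinge; the ball's centre is 30 mm above the bar's top, measured square to the face. Its axes turn with the bar: z is square to the sloping face, the bar runs along y (the hinge lies towards +y).
- keeper_hinge (a point): Point on the keeper bar's hinge axis at the knob's height (44 mm above the sloping face). Its z axis is the hinge axis, square to the sloping face, upward; axes turn with the bar.
- fixture: Grey and aluminium dial fixture, fixed to the bench, 160 x 150 mm. Origin: centre of its underside; z up. Its aluminium face slopes 15 degrees, rising along the fixture's own +x; the face centre is 42 mm above the bench.
- dial: Blue enamelled clock dial, 80 mm diameter, 5 mm thick, lying in the fixture's nest on the sloping face (it cannot lift, and turns only with much force). Origin: centre of its underside; z is square to the dial face, pointing up out of it (15 degrees off vertical).
- spot (a point): Centre of the red spot (12 mm diameter) on the dial's upper face, 16 mm from the dial's centre; three white spots of the same size lie at the other quarters. z axis: square to the dial face, upward.
- probe: Gauge probe, 130 mm, 112 g, upright in its stand. Origin: end of its tip when fully out; z from tip to top. From the tip: brass spring tip (6 mm diameter, round end) to 14 mm; steel barrel 16 mm diameter; black collar 28 mm diameter at 45-51 mm (rests on the stand); barrel to 85 mm; orange square grip 17 x 17 mm at 85-130 mm, sides along its x and y, green dot on top.
- probe_tip (a point): Very end of the probe's brass spring tip (moves with the tip).
- plunger (a joint): How far the spring tip is pushed into the probe, in m: 0 = fully out, 0.012 = fully in. Spring: about 0.7 N to start it, then 0.35 N per mm (about 2.8 N half in).
- stand: Grey probe stand, block 70 x 70 x 60 mm on a 90 mm steel foot plate, fixed. Origin: centre of its underside. An upright through hole of 19 mm diameter in the middle holds the probe, whose tip hangs 15 mm above the bench.
- tray: Wooden tray 300 x 200 x 40 mm with two spare dials, fixed. Origin: centre of its underside.
- blue_pot: Clear pot of dark blue enamel with a white lid, 49 mm diameter, 34 mm high. Origin: centre of its underside. To be left alone.
- sky_pot: The same pot with light blue enamel. To be left alone.
- white_pot: The same pot with white enamel. To be left alone.
- brush: Wooden dusting brush, 200 x 30 x 30 mm, lying along its y. Origin: centre of its underside. To be left alone.
- driver: Screwdriver, 140 mm long, lying along its x. To be left alone.
- spare_dial_a: Blue spare dial, 60 mm diameter, 5 mm thick, in the tray. To be left alone.
- spare_dial_b: A second spare dial in the tray. To be left alone.
Not all that is in view belongs to the job. What is shaped like the fixture but purple is not meant.

How it is judged:
By the outcome, as a careful person would: the job done as asked, in the order asked, and still so for the second after the job is handed in, while the arm keeps its last pose, push and grip.
It also fails if it takes over 54 s, if anything falls off the work surface, if the arm or the gripper's body presses on something with over 40 N, if the wrist force passes 120 N, or if a joint passes its speed limit or range.

## Working session

There is one attempt and no reset: what is moved stays moved. The work goes in short steps, Python scripts to look and compute and a tool call to move; the robot and the scene stay as the last step left them, time stands still between calls to the robot, and variables do not carry over. Pictures are saved under pics/ and viewed, at most 10 in all, crops included, and the job is handed in when it is done.

Besides the shell and the picture viewer there is one more tool, called after "Emit:" as name([rows], argument=value, ...), one row to a line, values as JSON. servo_tool: Moves the arm, as the interface text tells. Its arguments: {"type":"object","properties":{"increments":{"type":"array"},"grip_force":{"type":"number"}},"required":["increments"]}

```bash
mkdir -p pics
cat > h.py <<'E'
import numpy as np,cv2
from scipy.spatial.transform import Rotation as R
from workcell import env
def cal(n):
    c=env.get_calibration(n);f=200/np.tan(np.radians(c['vertical_fov'])/2)
    return f,c['cx'],c['cy'],c['k1'],R.from_rotvec(np.ravel(c['rvec'])).as_matrix(),np.ravel(c['tvec'])
def ray(n,u,v):
    f,cx,cy,k,Rm,t=cal(n);d=np.array([(u-cx)/f,(v-cy)/f]);s=d.copy()
    for _ in range(30): s=d/(1+k*(s@s))
    w=Rm.T@np.array([s[0],s[1],1]);return -Rm.T@t,w/np.linalg.norm(w)
def atz(n,u,v,z):
    o,d=ray(n,u,v);return o+d*(z-o[2])/d[2]
def tri(a,b):
    o1,d1=ray('top',*a);o2,d2=ray('side',*b)
    s=np.linalg.lstsq(np.c_[d1,-d2],o2-o1,rcond=None)[0];p,q=o1+d1*s[0],o2+d2*s[1]
    return (p+q)/2,np.linalg.norm(p-q)
def proj(n,p):
    f,cx,cy,k,Rm,t=cal(n);c=Rm@np.asarray(p)+t;s=c[:2]/c[2];s=s*(1+k*(s@s));return np.array([cx,cy])+f*s
def snap(n,fn,crop=None,sc=1):
    im=env.read_camera(n)
    if crop: a,b,c,d=crop;im=im[b:d,a:c]
    cv2.imwrite('pics/'+fn,cv2.resize(im[:,:,::-1],None,fx=sc,fy=sc,interpolation=cv2.INTER_CUBIC));return im
E
python3 -c "
from h import *
for n in('top','side'):
    snap(n,n+'0.png',None,1.25);o,d=ray(n,320,200);print(n,o,d,env.get_calibration(n))
print(env.get_state())"
```

```text
top [0.27403437 0.05598025 1.44148024] [ 0.15513718  0.00298096 -0.98788844] {'vertical_fov': 48.48718733800072, 'cx': 328.1032858535648, 'cy': 200.92389125077318, 'k1': -0.08882623762107712, 'rvec': array([ 2.1397361 , -2.15665699,  0.18114917]), 'tvec': array([0.03818384, 0.49105617, 1.38329307])}
side [0.41100252 0.91363243 0.804536  ] [ 0.07223036 -0.77378729 -0.62931391] {'vertical_fov': 49.079064228758945, 'cx': 319.86441188087724, 'cy': 202.92889995433757, 'k1': -0.10372339627949019, 'rvec': array([ 0.12173829, -2.79936105,  1.32336605]), 'tvec': array([0.49498097, 0.06577217, 1.18388907])}
{'clock': 0.1, 'joint_pos': array([-1.48158468e+00,  3.13941418e-01,  4.51064673e-02,  1.30360791e+00,
       -2.25346912e-05,  1.43122245e+00]), 'qvel': array([-0.00039659, -0.00147438,  0.00345342, -0.00020726, -0.00022436,
       -0.00023595]), 'tau': array([ 2.87468392e-03, -4.81723809e+01,  2.99244457e+01,  1.27397847e-02,
       -7.91003640e-05, -7.56820015e-06]), 'tcp_pos': array([ 0.13036491, -0.55956199,  0.23049455]), 'orientation': array([-8.23289301e-04,  9.93463942e-01,  1.14143407e-01,  9.46481122e-06]), 'wrist_force': array([ 0.34549086, -0.63114294,  0.17004835]), 'ft_torque': array([-0.04355726,  0.01992897,  0.00366088]), 'grip_force': 0.0, 'finger_gap': 0.0852323601483953}
```

View pics/top0.png

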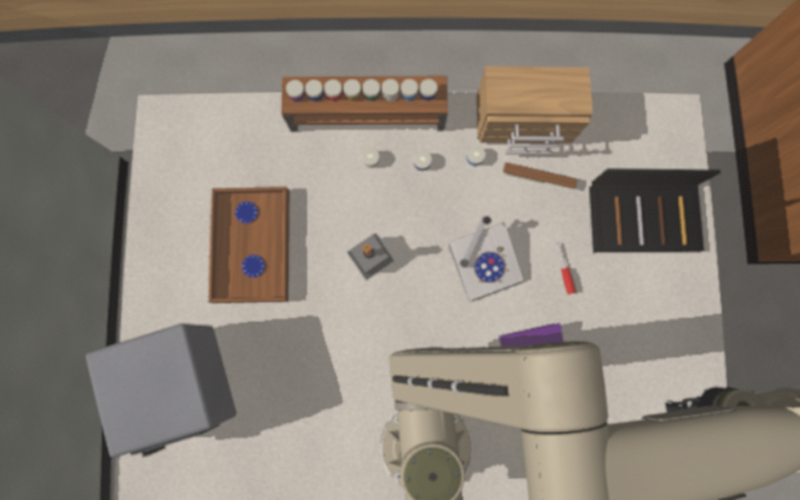

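View pics/side0.png

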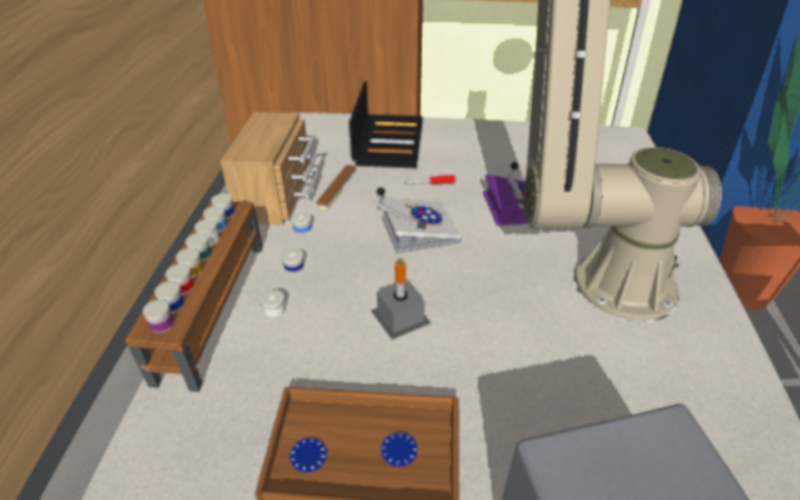

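Top view: fixture at (487,258)/1.25, knob at (487,220), bar hinge about (464,263), probe stand at (369,256). The side view shows the knob at (380,191) and the probe top at (400,262). Now close-ups.

```bash
python3 -c "
from h import *
snap('top','t1.png',(270,160,430,250),5)
snap('side','s1.png',(285,140,385,275),4.4)"
```

```text
(no output)
```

View pics/t1.png

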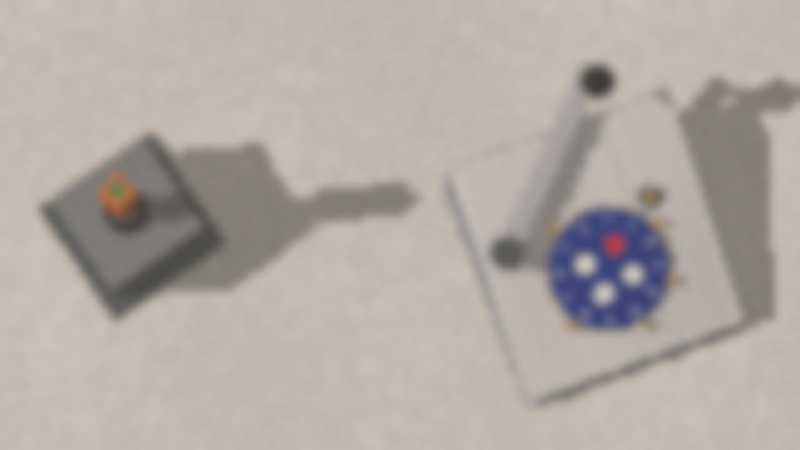

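View pics/s1.png

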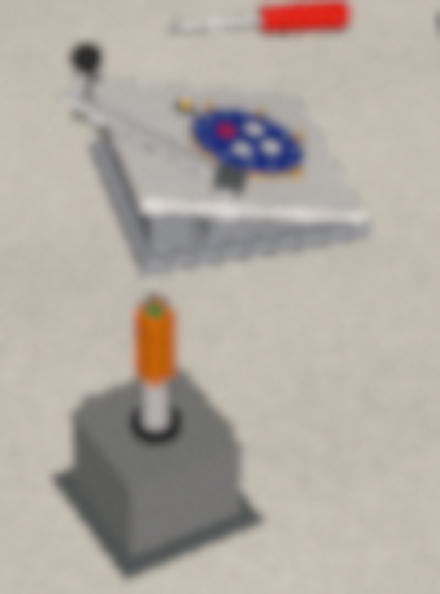

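Close-ups: knob at t1 (597,81) / s1 (86,57), hinge (509,253)/(230,178), red spot (615,245)/(228,131), dial centre (609,269)/(247,141), green dot (118,189)/(154,310). The brass detent post is at t1 (650,196).

```bash
python3 -c "
from h import *
np.set_printoptions(precision=4,suppress=True)
T=lambda x,y:(270+x/5-.4,160+y/5-.4)
S=lambda x,y:(285+x/4.4-.4,140+y/4.4-.4)
for n,a,b in [('knob',(597,81),(86,57)),('spot',(615,245),(228,131)),('dialc',(609,269),(247,141)),('dot',(118,189),(154,310)),('hingetop',(509,253),(230,178)),('ballpost',(650,196),(185,104)),('cornerL',(450,180),(145,205)),('cornerB',(535,405),(367,215))]:
    print(n,*tri(T(*a),S(*b)))
print('dot@.145',atz('top',*T(118,189),.145),atz('side',*S(154,310),.145))
"
```

```text
knob [ 0.5562 -0.1521  0.1121] 0.0006937320833360357
spot [ 0.463  -0.1708  0.045 ] 0.002135782379297048
dialc [ 0.4489 -0.1674  0.0397] 0.000760661135900264
dot [0.4852 0.1391 0.1446] 0.0016359111455910306
hingetop [ 0.4573 -0.1017  0.0561] 0.0012834998767517222
ballpost [ 0.494  -0.1934  0.0502] 0.001441118738372399
cornerL [ 0.5069 -0.0653  0.0576] 0.004455759435781597
cornerB [ 0.3647 -0.1207  0.0168] 0.00036756877750928523
dot@.145 [0.4859 0.1391 0.145 ] [0.4843 0.1398 0.145 ]
```

```bash
cat >> h.py <<'E'
yaw=np.radians(21.3);c15,s15=np.cos(np.radians(15)),np.sin(np.radians(15))
n=np.array([-s15*np.cos(yaw),-s15*np.sin(yaw),c15])
ux=np.array([c15*np.cos(yaw),c15*np.sin(yaw),s15]);uy=np.array([-np.sin(yaw),np.cos(yaw),0])
hinge=np.array([.450,-.1045,.085])
def kn(th): return hinge+.12*(np.sin(th)*ux-np.cos(th)*uy)
def pose():
    s=env.get_state();q=s['orientation'];return s['tcp_pos'],R.from_quat(q[[1,2,3,0]]).as_matrix(),s
def rows(wps):
    """wps: (pos, tool-x yaw deg (unwrapped) , nrows); prints rows in tool axes (tool down)"""
    p,M,s=pose();y=np.degrees(np.arctan2(M[1,0],M[0,0]))
    y+=360*round((wps[0][1]-y)/360) if abs(wps[0][1]-y)>300 else 0
    print('now',p.round(4),'yaw',round(y,1),'tilt',round(np.degrees(np.arccos(-M[2,2])),2),'t',s['clock'],'F',s['wrist_force'].round(2))
    for q,yt,k in wps:
        dp=(np.asarray(q)-p)/k;dy=(yt-y)/k
        for _ in range(k):
            a=np.radians(y);d=dp*1e3
            print('x %.1f y %.1f z %.1f roll %.2f'%(d[0]*np.cos(a)+d[1]*np.sin(a),d[0]*np.sin(a)-d[1]*np.cos(a),-d[2],-dy));y+=dy
        p=np.asarray(q,float);print('--')
E
python3 -c "
from h import *
print(kn(.8),kn(0))
th=.8;t=np.cos(th)*ux+np.sin(th)*uy
P=kn(th)+.05*t;print(P)
P[2]=.22
rows([(P,13.1+228,32)])
P[2]=.108;rows([(P,241,5)])
"
```

```text
[ 0.55783924 -0.15218969  0.10727985] [ 0.49359015 -0.21630295  0.085     ]
[ 0.57616009 -0.10654917  0.1162959 ]
now [ 0.1304 -0.5597  0.2307] yaw 13.1 tilt 0.07 t 0.2 F [0.3  0.33 0.35]
x 16.8 y -10.6 z 0.3 roll -7.12
x 18.0 y -8.5 z 0.3 roll -7.12
x 18.9 y -6.2 z 0.3 roll -7.12
x 19.5 y -3.8 z 0.3 roll -7.12
x 19.8 y -1.3 z 0.3 roll -7.12
x 19.8 y 1.1 z 0.3 roll -7.12
x 19.5 y 3.6 z 0.3 roll -7.12
x 18.9 y 6.0 z 0.3 roll -7.12
x 18.1 y 8.3 z 0.3 roll -7.12
x 16.9 y 10.5 z 0.3 roll -7.12
x 15.5 y 12.5 z 0.3 roll -7.12
x 13.8 y 14.3 z 0.3 roll -7.12
x 11.9 y 15.9 z 0.3 roll -7.12
x 9.9 y 17.2 z 0.3 roll -7.12
x 7.6 y 18.3 z 0.3 roll -7.12
x 5.3 y 19.1 z 0.3 roll -7.12
x 2.9 y 19.7 z 0.3 roll -7.12
x 0.4 y 19.9 z 0.3 roll -7.12
x -2.0 y 19.8 z 0.3 roll -7.12
x -4.5 y 19.4 z 0.3 roll -7.12
x -6.8 y 18.7 z 0.3 roll -7.12
x -9.1 y 17.7 z 0.3 roll -7.12
x -11.2 y 16.4 z 0.3 roll -7.12
x -13.2 y 14.9 z 0.3 roll -7.12
x -14.9 y 13.1 z 0.3 roll -7.12
x -16.4 y 11.2 z 0.3 roll -7.12
x -17.7 y 9.1 z 0.3 roll -7.12
x -18.7 y 6.8 z 0.3 roll -7.12
x -19.4 y 4.4 z 0.3 roll -7.12
x -19.8 y 2.0 z 0.3 roll -7.12
x -19.9 y -0.5 z 0.3 roll -7.12
x -19.6 y -2.9 z 0.3 roll -7.12
--
now [ 0.1304 -0.5597  0.2307] yaw 13.1 tilt 0.07 t 0.2 F [0.3  0.33 0.35]
x 107.4 y -68.0 z 24.5 roll -45.58
x 123.8 y 29.1 z 24.5 roll -45.58
x 65.9 y 108.7 z 24.5 roll -45.58
x -31.6 y 123.2 z 24.5 roll -45.58
x -110.0 y 63.7 z 24.5 roll -45.58
--
```

Emit:
servo_tool([
  {"grip": 1, "x": 17, "y": -11, "z": 0, "roll": -7},
  {"grip": 1, "x": 18, "y": -8.5, "z": 0, "roll": -7},
  {"grip": 1, "x": 19, "y": -6, "z": 0, "roll": -7},
  {"grip": 1, "x": 19.5, "y": -4, "z": 0, "roll": -7},
  {"grip": 1, "x": 20, "y": -1, "z": 0, "roll": -7},
])

```text
clock: 0.62
tcp_pos: [0.2014, -0.4883, 0.2311]
orientation: [-0.0, 0.912, 0.41, 0.0]
wrist_force: [0.9, -0.7, -0.1]
finger_gap: 0.0258
grip_force: 0.0
```

Emit:
servo_tool([
  {"grip": 1, "x": 20, "y": 1, "z": 0, "roll": -7},
  {"grip": 1, "x": 19.5, "y": 3.5, "z": 0, "roll": -7},
  {"grip": 1, "x": 19, "y": 6, "z": 0, "roll": -7},
  {"grip": 1, "x": 18, "y": 8, "z": 0, "roll": -7},
  {"grip": 1, "x": 17, "y": 10.5, "z": 0, "roll": -7},
])

```text
clock: 1.03
tcp_pos: [0.2719, -0.4181, 0.2312]
orientation: [-0.0, 0.746, 0.666, 0.0]
wrist_force: [-0.1, -0.1, 0.0]
finger_gap: -0.0003
grip_force: 0.0
```

Emit:
servo_tool([
  {"grip": 1, "x": 15.5, "y": 12.5, "z": 0, "roll": -7},
  {"grip": 1, "x": 14, "y": 14, "z": 0, "roll": -7},
  {"grip": 1, "x": 12, "y": 16, "z": 0, "roll": -7},
  {"grip": 1, "x": 10, "y": 17, "z": 0, "roll": -7},
  {"grip": 1, "x": 7.5, "y": 18, "z": 0, "roll": -7},
])

```text
clock: 1.45
tcp_pos: [0.3427, -0.349, 0.2312]
orientation: [-0.0, 0.512, 0.859, 0.0]
wrist_force: [0.8, 0.7, 0.5]
finger_gap: 0.0003
grip_force: 0.0
```

Emit:
servo_tool([
  {"grip": 1, "x": 5, "y": 19, "z": 0, "roll": -7},
  {"grip": 1, "x": 3, "y": 20, "z": 0, "roll": -7},
  {"grip": 1, "x": 0.5, "y": 20, "z": 0, "roll": -7},
  {"grip": 1, "x": -2, "y": 20, "z": 0, "roll": -7},
  {"grip": 1, "x": -4.5, "y": 19, "z": 0, "roll": -7},
])

```text
clock: 1.87
tcp_pos: [0.4152, -0.2808, 0.2312]
orientation: [-0.0, 0.23, 0.973, 0.0]
wrist_force: [-0.6, 0.1, 0.1]
finger_gap: -0.0002
grip_force: 0.0
```

Emit:
servo_tool([
  {"grip": 1, "x": -7, "y": 19, "z": 0, "roll": -7},
  {"grip": 1, "x": -9, "y": 18, "z": 0, "roll": -7},
  {"grip": 1, "x": -11, "y": 16, "z": 0, "roll": -7},
  {"grip": 1, "x": -13, "y": 15, "z": 0, "roll": -7},
  {"grip": 1, "x": -15, "y": 13, "z": 0, "roll": -7},
])

```text
clock: 2.28
tcp_pos: [0.4881, -0.2132, 0.2312]
orientation: [-0.0, -0.074, 0.997, 0.0]
wrist_force: [-0.2, -0.0, -1.0]
finger_gap: 0.0003
grip_force: 0.0
```

Emit:
servo_tool([
  {"grip": 1, "x": -16, "y": 11, "z": 0, "roll": -7},
  {"grip": 1, "x": -17.5, "y": 9, "z": 0, "roll": -7},
  {"grip": 1, "x": -18.5, "y": 7, "z": 0, "roll": -7},
  {"grip": 1, "x": -19, "y": 4.5, "z": 0, "roll": -7},
  {"grip": 1, "x": -19.5, "y": 2, "z": 0, "roll": -7},
])

```text
clock: 2.7
tcp_pos: [0.5605, -0.1471, 0.231]
orientation: [-0.0, -0.37, 0.929, 0.0]
wrist_force: [-1.0, -0.3, 0.2]
finger_gap: 0.0003
grip_force: 0.0
```

```bash
python3 -c "
from h import *
th=.8;t=np.cos(th)*ux+np.sin(th)*uy
P=kn(th)+.05*t;Q=P.copy();P[2]=.17;Q[2]=.106
rows([(P,248,6),(Q,248,4)])
"
```

```text
now [ 0.5605 -0.1471  0.231 ] yaw 223.5 tilt 0.03 t 2.7 F [-0.98 -0.34  0.24]
x -6.5 y 3.1 z 10.2 roll -4.09
x -6.8 y 2.6 z 10.2 roll -4.09
x -6.9 y 2.1 z 10.2 roll -4.09
x -7.1 y 1.6 z 10.2 roll -4.09
x -7.2 y 1.1 z 10.2 roll -4.09
x -7.2 y 0.6 z 10.2 roll -4.09
--
x -0.0 y 0.0 z 16.0 roll -0.00
x -0.0 y 0.0 z 16.0 roll -0.00
x -0.0 y 0.0 z 16.0 roll -0.00
x -0.0 y 0.0 z 16.0 roll -0.00
--
```

Emit:
servo_tool([
  {"grip": 1, "x": -8, "y": 3, "z": 8, "roll": -5},
  {"grip": 1, "x": -8, "y": 2.5, "z": 8, "roll": -5},
  {"grip": 1, "x": -8.5, "y": 2, "z": 10, "roll": -5},
  {"grip": 1, "x": -8.5, "y": 1.5, "z": 10, "roll": -5},
  {"grip": 1, "x": -8.5, "y": 1, "z": 10, "roll": -4.5},
])

```text
clock: 3.12
tcp_pos: [0.577, -0.1081, 0.1846]
orientation: [-0.0, -0.558, 0.83, 0.0]
wrist_force: [-0.7, -0.7, -0.1]
finger_gap: -0.0001
grip_force: 0.0
```

Emit:
servo_tool([
  {"grip": 1, "x": 0, "y": 0, "z": 20, "roll": 0},
  {"grip": 1, "x": 0, "y": 0, "z": 20, "roll": 0},
  {"grip": 1, "x": 0, "y": 0, "z": 20, "roll": 0},
  {"grip": 1, "x": 0, "y": 0, "z": 19, "roll": 0},
])

```text
clock: 3.45
tcp_pos: [0.5766, -0.1084, 0.1051]
orientation: [-0.0, -0.556, 0.831, 0.0]
wrist_force: [-0.1, -0.4, -0.6]
finger_gap: 0.0
grip_force: 0.0
```

```bash
python3 -c "
from h import *
def wp(th,g,k):
    t=np.cos(th)*ux+np.sin(th)*uy
    P=kn(th)+g*t;P[2]=kn(th)[2]-.004;return (P,np.degrees(np.arctan2(t[1],t[0]))+180,k)
rows([wp(.8,.030,2),wp(.8,.022,2),wp(.6,.022,3),wp(.4,.022,3),wp(.2,.022,3),wp(.1,.022,3),wp(0,.022,4)])
snap('top','t2.png',(270,160,430,250),5)
"
```

```text
now [ 0.5766 -0.1084  0.1051] yaw 247.6 tilt 0.03 t 3.45 F [-0.08 -0.45 -0.57]
x 9.1 y 0.5 z 0.9 roll -0.25
x 9.1 y 0.5 z 0.9 roll -0.25
--
x 3.9 y -0.0 z -0.0 roll -0.00
x 3.9 y -0.0 z -0.0 roll -0.00
--
x 8.0 y -0.6 z 1.6 roll 3.84
x 7.9 y -1.2 z 1.6 roll 3.84
x 7.8 y -1.7 z 1.6 roll 3.84
--
x 7.9 y -0.7 z 1.8 roll 3.89
x 7.9 y -1.2 z 1.8 roll 3.89
x 7.8 y -1.7 z 1.8 roll 3.89
--
x 7.9 y -0.7 z 2.0 roll 3.93
x 7.8 y -1.2 z 2.0 roll 3.93
x 7.7 y -1.7 z 2.0 roll 3.93
--
x 3.9 y -0.5 z 1.0 roll 1.97
x 3.9 y -0.7 z 1.0 roll 1.97
x 3.9 y -0.8 z 1.0 roll 1.97
--
x 2.9 y -0.4 z 0.8 roll 1.48
x 2.9 y -0.5 z 0.8 roll 1.48
x 2.9 y -0.5 z 0.8 roll 1.48
x 2.9 y -0.6 z 0.8 roll 1.48
--
```

View pics/t2.png

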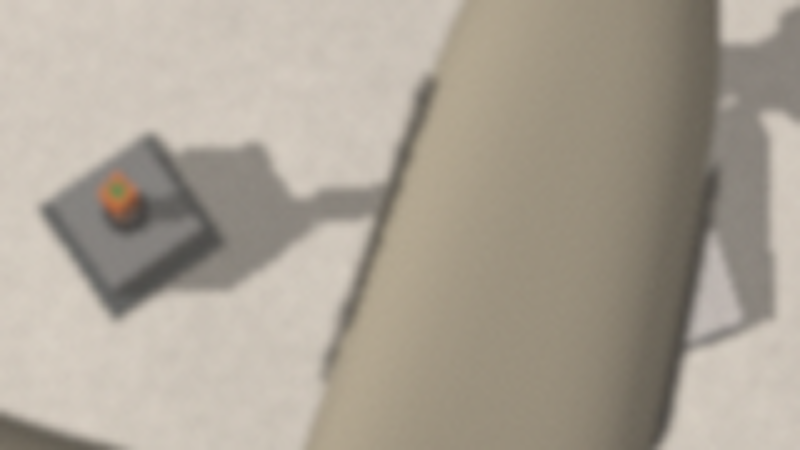

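The arm hides the fixture from above (only the stand, at (118,189), is visible), so I'll push by numbers and force.

Emit:
servo_tool([
  {"grip": 1, "x": 9, "y": 0.5, "z": 1, "roll": 0},
  {"grip": 1, "x": 9, "y": 0.5, "z": 1, "roll": 0},
  {"grip": 1, "x": 4, "y": 0, "z": 0, "roll": 0},
  {"grip": 1, "x": 4, "y": 0, "z": 0, "roll": 0},
])

```text
clock: 3.83
tcp_pos: [0.5666, -0.1336, 0.1057]
orientation: [0.001, -0.556, 0.831, -0.001]
wrist_force: [-0.5, 0.7, -0.8]
finger_gap: 0.0
grip_force: 0.2
```

Emit:
servo_tool([
  {"grip": 1, "x": 8, "y": -0.6, "z": 1.6, "roll": 4},
  {"grip": 1, "x": 8, "y": -1.2, "z": 1.6, "roll": 4},
  {"grip": 1, "x": 8, "y": -1.7, "z": 1.6, "roll": 4},
  {"grip": 1, "x": 8, "y": -0.7, "z": 1.8, "roll": 4},
  {"grip": 1, "x": 8, "y": -1.2, "z": 1.8, "roll": 4},
])

```text
clock: 4.25
tcp_pos: [0.5512, -0.1706, 0.0973]
orientation: [0.001, -0.402, 0.916, -0.001]
wrist_force: [-0.1, -0.1, -0.5]
finger_gap: 0.0002
grip_force: 0.2
```

```bash
python3 -c "
from h import *
snap('side','s2.png',(285,90,385,215),4.4)
print(env.get_state()['wrist_force'])"
```

```text
[-0.35680586 -0.69414534  0.0146427 ]
```

View pics/s2.png

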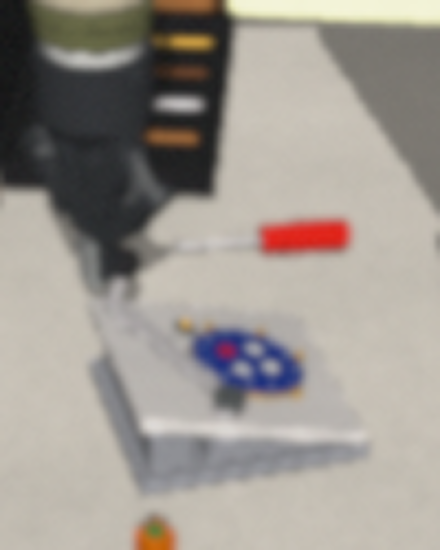

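The bar is following the fingers (bar end now at about (115,290) in the crop). Continue.

Emit:
servo_tool([
  {"grip": 1, "x": 8, "y": -1.7, "z": 1.8, "roll": 4},
  {"grip": 1, "x": 8, "y": -0.7, "z": 2, "roll": 4},
  {"grip": 1, "x": 8, "y": -1.2, "z": 2, "roll": 4},
  {"grip": 1, "x": 7.5, "y": -1.7, "z": 2, "roll": 4},
])

```text
clock: 4.63
tcp_pos: [0.531, -0.195, 0.0892]
orientation: [0.001, -0.271, 0.962, -0.001]
wrist_force: [0.1, 0.1, 0.4]
finger_gap: 0.0001
grip_force: 0.1
```

Emit:
servo_tool([
  {"grip": 1, "x": 4, "y": -0.5, "z": 1, "roll": 2},
  {"grip": 1, "x": 4, "y": -0.7, "z": 1, "roll": 2},
  {"grip": 1, "x": 4, "y": -0.8, "z": 1, "roll": 2},
  {"grip": 1, "x": 3, "y": -0.4, "z": 0.8, "roll": 1.5},
])

```text
clock: 4.97
tcp_pos: [0.5203, -0.2037, 0.0858]
orientation: [0.002, -0.209, 0.978, -0.0]
wrist_force: [2.3, 1.9, 0.4]
finger_gap: -0.0
grip_force: 1.6
```

```bash
python3 -c "
from h import *
def wp(th,g,k):
    t=np.cos(th)*ux+np.sin(th)*uy
    P=kn(th)+g*t;P[2]=kn(th)[2]-.004;return (P,np.degrees(np.arctan2(t[1],t[0]))+180,k)
rows([wp(.0,.022,4)])
print(((pose()[0]-hinge)@uy),(pose()[0]-hinge)@ux)
"
```

```text
now [ 0.5203 -0.2037  0.0858] yaw 204.1 tilt 0.27 t 4.9667 F [2.32 1.92 0.4 ]
x 2.1 y -0.4 z 1.2 roll 0.70
x 2.1 y -0.4 z 1.2 roll 0.70
x 2.1 y -0.5 z 1.2 roll 0.70
x 2.1 y -0.5 z 1.2 roll 0.70
--
-0.11794984901860726 0.028721567721824482
```

Emit:
servo_tool([
  {"grip": 1, "x": 2, "y": -0.4, "z": 0.8, "roll": 0.7},
  {"grip": 1, "x": 2, "y": -0.4, "z": 0.8, "roll": 0.7},
  {"grip": 1, "x": 2, "y": -0.4, "z": 0.8, "roll": 0.7},
])

```text
clock: 5.22
tcp_pos: [0.5136, -0.2075, 0.0824]
orientation: [0.0, -0.191, 0.982, -0.001]
wrist_force: [0.7, -0.0, 0.2]
finger_gap: -0.0003
grip_force: 0.0
```

Emit:
servo_tool([
  {"grip": 1, "x": 2, "y": 0, "z": 0.4, "roll": 0.7},
  {"grip": 1, "x": 1, "y": 0, "z": 0.3, "roll": 0},
])

```text
clock: 5.38
tcp_pos: [0.5115, -0.2083, 0.0815]
orientation: [0.001, -0.185, 0.983, -0.0]
wrist_force: [4.3, 2.4, 1.7]
finger_gap: 0.0004
grip_force: 2.3
```

Emit:
servo_tool([
  {"grip": 1, "x": 1, "y": 0, "z": 0, "roll": 0},
  {"grip": 1, "x": 1, "y": 0, "z": 0, "roll": 0},
])

```text
clock: 5.55
tcp_pos: [0.5112, -0.2084, 0.0817]
orientation: [0.003, -0.185, 0.983, 0.0]
wrist_force: [9.2, 4.3, -1.4]
finger_gap: -0.0
grip_force: 5.1
```

Bar hit its hard stop (force dropped to zero past the ball, then rose). Back off, lift, and look at the probe grip's orientation.

Emit:
servo_tool([
  {"grip": 1, "x": -8, "y": 0, "z": 0, "roll": 0},
  {"grip": 1, "x": -10, "y": 0, "z": -5, "roll": 0},
  {"grip": 0.6, "x": -5, "y": 0, "z": -40, "roll": 0},
  {"grip": 0.3, "x": 0, "y": 0, "z": -40, "roll": 0},
  {"grip": 0, "x": 0, "y": 0, "z": -40, "roll": 0},
])

```text
clock: 5.97
tcp_pos: [0.5294, -0.1999, 0.2065]
orientation: [-0.002, -0.185, 0.983, 0.001]
wrist_force: [1.4, -0.6, -0.2]
finger_gap: 0.0359
grip_force: 0.0
```

```bash
python3 -c "
from h import *
a=env.read_camera('top')[185:215,280:310];b=env.read_camera('side')[200:245,305:335]
c=env.read_camera('side')[140:200,300:380]
f=lambda i,s:cv2.resize(i[:,:,::-1],None,fx=s,fy=s,interpolation=cv2.INTER_CUBIC)
o=np.zeros((480,780,3),np.uint8)
o[:360,:360]=f(a,12);o[:450,370:670]=f(b,10);cv2.imwrite('pics/z.png',o)
rows([(np.array([.4852,.1391,.23]),201,12)])
for ps in (0,30,60): print(ps,[proj('top',np.array([.4852,.1391,.145])+.012*np.array([np.cos(np.radians(ps+45+90*k)),np.sin(np.radians(ps+45+90*k)),0]))for k in range(2)])
"
```

```text
now [ 0.5322 -0.2016  0.21  ] yaw 201.3 tilt 0.38 t 6.1167 F [-0.07  0.42 -0.58]
x -6.7 y 27.9 z -1.7 roll 0.03
x -6.7 y 27.9 z -1.7 roll 0.03
x -6.7 y 27.9 z -1.7 roll 0.03
x -6.6 y 27.9 z -1.7 roll 0.03
x -6.6 y 27.9 z -1.7 roll 0.03
x -6.6 y 27.9 z -1.7 roll 0.03
x -6.6 y 27.9 z -1.7 roll 0.03
x -6.6 y 27.9 z -1.7 roll 0.03
x -6.6 y 27.9 z -1.7 roll 0.03
x -6.6 y 27.9 z -1.7 roll 0.03
x -6.5 y 27.9 z -1.7 roll 0.03
x -6.5 y 27.9 z -1.7 roll 0.03
--
0 [array([290.33152019, 194.83900103]), array([290.30759419, 200.50569642])]
30 [array([289.27369502, 196.63985314]), array([292.12542496, 201.53300622])]
60 [array([289.26417133, 198.714017  ]), array([294.22952426, 201.51889888])]
```

View pics/z.png

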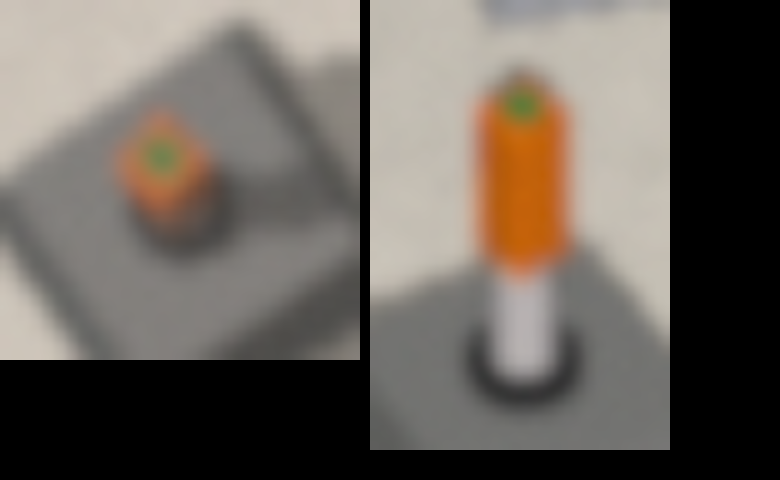

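The grip is a diamond in both views: its sides are at about 50° (mod 90), so I'll grasp with tool yaw about 230°.

```bash
python3 -c "
from h import *
rows([(np.array([.4852,.1391,.22]),230,10)])
"
```

```text
now [ 0.5322 -0.2016  0.21  ] yaw 201.3 tilt 0.38 t 6.1167 F [-0.07  0.42 -0.58]
x -8.0 y 33.4 z -1.0 roll -2.87
x -9.7 y 33.0 z -1.0 roll -2.87
x -11.3 y 32.5 z -1.0 roll -2.87
x -12.9 y 31.9 z -1.0 roll -2.87
x -14.5 y 31.2 z -1.0 roll -2.87
x -16.0 y 30.4 z -1.0 roll -2.87
x -17.5 y 29.6 z -1.0 roll -2.87
x -19.0 y 28.7 z -1.0 roll -2.87
x -20.4 y 27.7 z -1.0 roll -2.87
x -21.8 y 26.6 z -1.0 roll -2.87
--
```

Emit:
servo_tool([
  {"grip": 0, "x": -8, "y": 33.5, "z": -1, "roll": -3},
  {"grip": 0, "x": -10, "y": 33, "z": -1, "roll": -3},
  {"grip": 0, "x": -11, "y": 32.5, "z": -1, "roll": -3},
  {"grip": 0, "x": -13, "y": 32, "z": -1, "roll": -3},
  {"grip": 0, "x": -14.5, "y": 31, "z": -1, "roll": -3},
])

```text
clock: 6.53
tcp_pos: [0.5045, -0.0288, 0.2096]
orientation: [-0.002, -0.313, 0.95, 0.0]
wrist_force: [1.1, 0.2, -0.0]
finger_gap: 0.0856
grip_force: 0.0
```

Emit:
servo_tool([
  {"grip": 0, "x": -16, "y": 30.5, "z": -1, "roll": -3},
  {"grip": 0, "x": -17.5, "y": 29.5, "z": -1, "roll": -3},
  {"grip": 0, "x": -19, "y": 28.5, "z": -1, "roll": -3},
  {"grip": 0, "x": -20.5, "y": 27.5, "z": -1, "roll": -3},
  {"grip": 0, "x": -22, "y": 26.5, "z": -1, "roll": -2},
])

```text
clock: 6.95
tcp_pos: [0.4788, 0.1408, 0.2147]
orientation: [-0.002, -0.426, 0.905, 0.0]
wrist_force: [-0.5, -0.3, -0.5]
finger_gap: 0.0852
grip_force: 0.0
```

```bash
python3 -c "
from h import *
rows([(np.array([.4852,.1391,.17]),230,2),(np.array([.4852,.1391,.106]),230,4)]);print(env.get_state()['joint_pos'])
"
```

```text
now [0.4788 0.1408 0.2147] yaw 230.4 tilt 0.2 t 6.95 F [-0.52 -0.32 -0.46]
x -1.4 y -3.0 z 22.3 roll 0.22
x -1.4 y -3.0 z 22.3 roll 0.22
--
x -0.0 y 0.0 z 16.0 roll -0.00
x -0.0 y 0.0 z 16.0 roll -0.00
x -0.0 y 0.0 z 16.0 roll -0.00
x -0.0 y 0.0 z 16.0 roll -0.00
--
[ 1.25557431e-01  1.75228264e-01 -1.75246492e-01  1.22363503e+00
 -1.01451231e-03 -7.54879915e-01]
```

Emit:
servo_tool([
  {"grip": 0, "x": -1.5, "y": -3, "z": 20, "roll": 0},
  {"grip": 0, "x": -1.5, "y": -3, "z": 20, "roll": 0},
  {"grip": 0, "x": 0, "y": 0, "z": 20, "roll": 0},
  {"grip": 0, "x": 0, "y": 0, "z": 25, "roll": 0},
  {"grip": 0, "x": 0, "y": 0, "z": 22, "roll": 0},
])

```text
clock: 7.37
tcp_pos: [0.4853, 0.1379, 0.1065]
orientation: [-0.002, -0.425, 0.905, 0.0]
wrist_force: [0.6, 0.3, -0.0]
finger_gap: 0.0855
grip_force: 0.0
```

Emit:
servo_tool([
  {"grip": 0.6, "x": 0, "y": 0, "z": 0, "roll": 0},
  {"grip": 1, "x": 0, "y": 0, "z": 0, "roll": 0},
  {"grip": 1, "x": 0, "y": 0, "z": 0, "roll": 0},
  {"grip": 1, "x": 0, "y": 0, "z": 0, "roll": 0},
  {"grip": 1, "x": 0, "y": 0, "z": 0, "roll": 0},
], grip_force=30)

```text
clock: 7.78
tcp_pos: [0.488, 0.1381, 0.1106]
orientation: [0.001, -0.425, 0.905, -0.0]
wrist_force: [-0.9, 1.3, 1.1]
finger_gap: 0.0254
grip_force: 1.1
```

Emit:
servo_tool([
  {"grip": 1, "x": 0, "y": 0, "z": 0, "roll": 0},
  {"grip": 1, "x": 0, "y": 0, "z": 0, "roll": 0},
  {"grip": 1, "x": 0, "y": 0, "z": 0, "roll": 0},
  {"grip": 1, "x": 0, "y": 0, "z": 0, "roll": 0},
])

```text
clock: 8.12
tcp_pos: [0.4869, 0.1389, 0.1102]
orientation: [0.001, -0.425, 0.905, 0.001]
wrist_force: [-3.9, 3.6, 6.7]
finger_gap: 0.0163
grip_force: 30.0
```

Emit:
servo_tool([
  {"grip": 1, "x": 0, "y": 0, "z": -8, "roll": 0},
  {"grip": 1, "x": 0, "y": 0, "z": -8, "roll": 0},
  {"grip": 1, "x": 0, "y": 0, "z": 0, "roll": 0},
])

```text
clock: 8.37
tcp_pos: [0.4869, 0.1384, 0.1266]
orientation: [0.0, -0.425, 0.905, 0.0]
wrist_force: [-3.3, 3.2, 2.1]
finger_gap: 0.0169
grip_force: 31.0
```

```bash
python3 -c "
from h import *
rows([([.4852,.1391,.15],230,1)]);p,M,s=pose();print(M.round(4),s['ft_torque'],s['finger_gap'])
a=env.read_camera('top')[165:225,260:340];b=env.read_camera('side')[150:250,280:360]
f=lambda i,s:cv2.resize(i[:,:,::-1],None,fx=s,fy=s,interpolation=cv2.INTER_CUBIC)
cv2.imwrite('pics/z2.png',f(b,6))
"
```

```text
now [0.4869 0.1384 0.1266] yaw 230.3 tilt 0.05 t 8.3667 F [-3.31  3.21  2.15]
x 0.5 y 1.8 z -23.4 roll 0.32
--
[[-6.385e-01 -7.696e-01  2.000e-04]
 [-7.696e-01  6.385e-01  8.000e-04]
 [-7.000e-04  3.000e-04 -1.000e+00]] [ 0.75300592  0.99381939 -0.024787  ] 0.01686757210859075
```

View pics/z2.png

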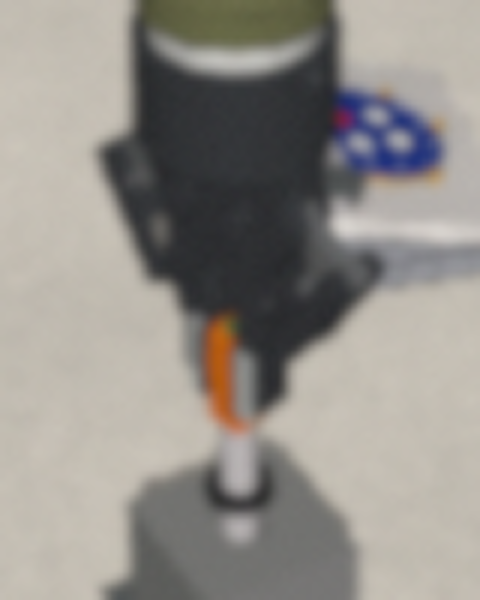

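Emit:
servo_tool([
  {"grip": 1, "x": 0, "y": 1.5, "z": -3, "roll": 0},
  {"grip": 1, "x": 0, "y": 0, "z": -3, "roll": 0},
  {"grip": 1, "x": 0, "y": 0, "z": -3, "roll": 0},
])

```text
clock: 8.72
tcp_pos: [0.4863, 0.1386, 0.1344]
orientation: [0.0, -0.425, 0.905, -0.001]
wrist_force: [-1.3, 0.4, -1.6]
finger_gap: 0.0165
grip_force: 29.4
```

Emit:
servo_tool([
  {"grip": 1, "x": 3, "y": 0, "z": 0, "roll": 0},
  {"grip": 1, "x": 3, "y": 0, "z": 0, "roll": 0},
])

```text
clock: 8.88
tcp_pos: [0.4829, 0.1352, 0.1348]
orientation: [0.001, -0.425, 0.905, 0.001]
wrist_force: [-0.0, 4.9, 2.6]
finger_gap: 0.0165
grip_force: 29.6
```

Emit:
servo_tool([
  {"grip": 1, "x": 3, "y": 0.5, "z": 0, "roll": 0},
  {"grip": 1, "x": 3, "y": 0.5, "z": 0, "roll": 0},
  {"grip": 1, "x": 3, "y": 0, "z": 0, "roll": 0},
])

```text
clock: 9.13
tcp_pos: [0.4759, 0.1279, 0.1344]
orientation: [0.001, -0.425, 0.905, -0.0]
wrist_force: [1.4, 2.8, -1.4]
finger_gap: 0.0167
grip_force: 29.3
```

Emit:
servo_tool([
  {"grip": 1, "x": 3, "y": 0, "z": 0.3, "roll": 0},
  {"grip": 1, "x": 3, "y": 0, "z": 0.3, "roll": 0},
  {"grip": 1, "x": 3, "y": 0, "z": 0.3, "roll": 0},
])

```text
clock: 9.38
tcp_pos: [0.4698, 0.1208, 0.1333]
orientation: [0.0, -0.425, 0.905, -0.0]
wrist_force: [2.7, 3.7, -0.2]
finger_gap: 0.0168
grip_force: 29.2
```

```bash
python3 -c "
from h import *
print(env.get_state()['wrist_force'],env.get_state()['ft_torque'])
b=env.read_camera('side')[150:250,280:360]
f=lambda i,s:cv2.resize(i[:,:,::-1],None,fx=s,fy=s,interpolation=cv2.INTER_CUBIC)
cv2.imwrite('pics/z3.png',f(b,6))
"
```

```text
[ 2.69117264  3.69972295 -0.15549255] [ 0.81038224 -0.67880233  0.03120759]
```

View pics/z3.png

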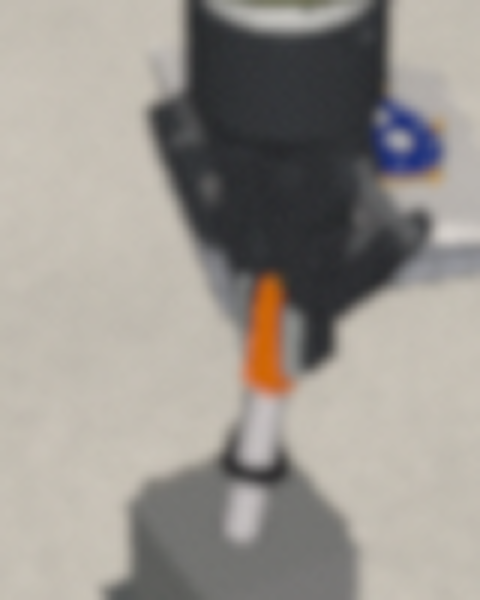

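Image: the probe is pivoting nicely about the pads in the wanted direction (axis from (265,280) to (240,540)). A little more, then lift out.

Emit:
servo_tool([
  {"grip": 1, "x": 2, "y": 0, "z": 0.2, "roll": 0},
  {"grip": 1, "x": 0.5, "y": 0, "z": 0, "roll": 0},
  {"grip": 1, "x": 0, "y": 0, "z": 0, "roll": 0},
])

```text
clock: 9.68
tcp_pos: [0.4681, 0.119, 0.1329]
orientation: [-0.0, -0.425, 0.905, -0.0]
wrist_force: [1.9, 1.9, -1.2]
finger_gap: 0.0163
grip_force: 29.3
```

Emit:
servo_tool([
  {"grip": 1, "x": 0, "y": 0, "z": -15, "roll": 0},
  {"grip": 1, "x": 0, "y": 0, "z": -20, "roll": 0},
  {"grip": 1, "x": 0, "y": 0, "z": -25, "roll": 0},
  {"grip": 1, "x": 0, "y": 0, "z": -30, "roll": 0},
  {"grip": 1, "x": 0, "y": 0, "z": -20, "roll": 0},
], grip_force=60)

```text
clock: 10.1
tcp_pos: [0.4673, 0.1184, 0.2448]
orientation: [-0.001, -0.425, 0.905, -0.001]
wrist_force: [0.9, -0.0, -1.2]
finger_gap: 0.0162
grip_force: 62.2
```

```bash
python3 -c "
from h import *
rows([([.44,.02,.25],201.3,6)])
"
```

```text
now [0.4673 0.1184 0.2448] yaw 230.3 tilt 0.15 t 10.1 F [ 0.87 -0.   -1.22]
x 15.5 y -7.0 z -0.9 roll 4.83
x 14.9 y -8.3 z -0.9 roll 4.83
x 14.1 y -9.5 z -0.9 roll 4.83
x 13.3 y -10.6 z -0.9 roll 4.83
x 12.3 y -11.7 z -0.9 roll 4.83
x 11.3 y -12.7 z -0.9 roll 4.83
--
```

Emit:
servo_tool([
  {"grip": 1, "x": 15, "y": -7, "z": -1, "roll": 5},
  {"grip": 1, "x": 15, "y": -8, "z": -1, "roll": 5},
  {"grip": 1, "x": 14, "y": -9.5, "z": -1, "roll": 5},
  {"grip": 1, "x": 13, "y": -10.5, "z": -1, "roll": 5},
  {"grip": 1, "x": 12, "y": -12, "z": -1, "roll": 5},
])

```text
clock: 10.52
tcp_pos: [0.4439, 0.037, 0.2475]
orientation: [-0.002, -0.217, 0.976, -0.001]
wrist_force: [0.7, -0.0, -1.5]
finger_gap: 0.0163
grip_force: 62.1
```

Emit:
servo_tool([
  {"grip": 1, "x": 11, "y": -13, "z": -1, "roll": 4},
  {"grip": 1, "x": 0, "y": 0, "z": 0, "roll": 0},
  {"grip": 1, "x": 0, "y": 0, "z": 0, "roll": 0},
])

```text
clock: 10.77
tcp_pos: [0.4403, 0.0209, 0.2486]
orientation: [-0.001, -0.184, 0.983, -0.0]
wrist_force: [0.1, 0.6, -1.2]
finger_gap: 0.0161
grip_force: 62.1
```

```bash
python3 -c "
from h import *
p,M,s=pose();print(p,M.round(3),s['wrist_force'])
th=np.radians(15);g=p-.019*M[:,2]
ax=-M[:,0]*np.sin(th)+M[:,2]*np.cos(th)
for d in (114,68,29,14,0): print(d,proj('side',g+ax*(114-d)*1e-3).round(1),proj('top',g+ax*(114-d)*1e-3).round(1))
im=np.mean([env.read_camera('side').astype(float) for _ in range(3)],0);np.save('side.npy',im)
u,v=proj('side',g+ax*.09);u,v=int(u),int(v)
cv2.imwrite('pics/z4.png',cv2.resize(np.uint8(im[v-70:v+30,u-50:u+50,::-1]),None,fx=6,fy=6,interpolation=cv2.INTER_CUBIC));print(u,v)
"
```

```text
[0.44025037 0.02086503 0.2486365 ] [[-0.932 -0.363 -0.002]
 [-0.363  0.932 -0.001]
 [ 0.002  0.    -1.   ]] [ 0.05544813  0.62756048 -1.24342801]
114 [342.4 138.8] [334.5 206.6]
68 [337.3 155.4] [332.5 204.9]
29 [333.2 168.9] [330.9 203.6]
14 [331.6 174. ] [330.3 203.1]
0 [330.2 178.6] [329.7 202.7]
332 170
```

View pics/z4.png

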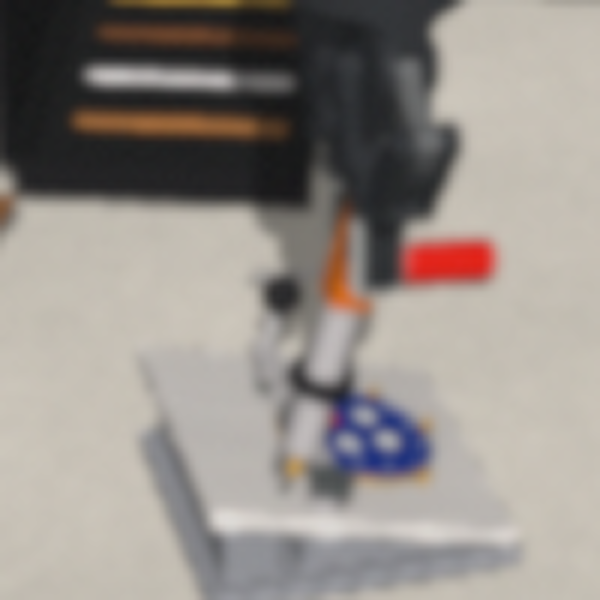

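The image shows the bar shut (knob (280,293), behind) and the probe leaning along the wanted direction, tip at (292,468) = full-frame (330.7,178) against a prediction of (330.2,178.6) for 15°. I'll measure the tilt numerically over plain bench.

```bash
python3 -c "
from h import *
print('knob shut',proj('side',kn(0)),'seen 328.5 148.7')
p,M,s=pose()
for th in (10,15,20):
    t=np.radians(th);ax=-M[:,0]*np.sin(t)+M[:,2]*np.cos(t);a,b=proj('side',p+ax*0),proj('side',p+ax*.08);print(th,(b-a)[0]/(b-a)[1])
im=np.load('side.npy')
for tp in ([.40,.16,.19],[.37,.15,.19],[.37,.17,.18],[.58,.13,.2]):
    g=np.array(tp)-.019*M[:,2];t=np.radians(15);ax=-M[:,0]*np.sin(t)+M[:,2]*np.cos(t)
    a,b=proj('side',g+ax*.025),proj('side',g+ax*.12)
    u0,u1=int(min(a[0],b[0])-14),int(max(a[0],b[0])+14);v0,v1=int(a[1]),int(b[1])
    print(tp,a,b,im[v0:v1,u0:u1].mean((0,1)),im[v0:v1,u0:u1].std((0,1)))
"
```

```text
knob shut [327.16325662 149.50768827] seen 328.5 148.7
10 -0.2182879500550121
15 -0.31205508520681724
20 -0.4072133505646898
[0.4, 0.16, 0.19] [353.75041178 204.81322896] [342.14391563 236.94141442] [195.37606838 189.64396368 179.14877137] [14.225029   13.27683412 11.95042735]
[0.37, 0.15, 0.19] [367.32589246 202.67634113] [355.09464784 234.73202481] [197.98229167 192.07916667 181.33411458] [2.01725171 1.92208925 1.77768266]
[0.37, 0.17, 0.18] [366.98459781 211.88842749] [354.65202602 243.73614282] [197.17447917 191.33880208 180.62578125] [2.27244394 2.17112233 1.99133851]
[0.58, 0.13, 0.2] [275.48597746 188.93687425] [268.17864784 220.94069722] [195.6139881  189.82767857 179.18333333] [2.02192908 1.87738414 1.74884316]
```

```bash
python3 -c "
from h import *
rows([([.37,.15,.19],201.3,6)])
"
```

```text
now [0.441  0.022  0.2488] yaw 201.4 tilt 0.07 t 10.9167 F [-0.09 -0.21 -1.27]
x 3.2 y 24.2 z 9.8 roll 0.01
x 3.2 y 24.2 z 9.8 roll 0.01
x 3.3 y 24.2 z 9.8 roll 0.01
x 3.3 y 24.2 z 9.8 roll 0.01
x 3.3 y 24.2 z 9.8 roll 0.01
x 3.3 y 24.2 z 9.8 roll 0.01
--
```

Emit:
servo_tool([
  {"grip": 1, "x": 10, "y": 24, "z": 0, "roll": 0},
  {"grip": 1, "x": 10, "y": 24, "z": 8, "roll": 0},
  {"grip": 1, "x": 0, "y": 24, "z": 12, "roll": 0},
  {"grip": 1, "x": 0, "y": 24, "z": 12, "roll": 0},
  {"grip": 1, "x": 0, "y": 24, "z": 12, "roll": 0},
])

```text
clock: 11.33
tcp_pos: [0.3783, 0.1276, 0.2046]
orientation: [0.0, -0.186, 0.983, -0.0]
wrist_force: [1.1, 0.9, -2.5]
finger_gap: 0.0162
grip_force: 62.2
```

Emit:
servo_tool([
  {"grip": 1, "x": 0, "y": 24, "z": 12, "roll": 0},
  {"grip": 1, "x": 0, "y": 0, "z": 0, "roll": 0},
  {"grip": 1, "x": 0, "y": 0, "z": 0, "roll": 0},
])

```text
clock: 11.58
tcp_pos: [0.3691, 0.1498, 0.1924]
orientation: [-0.001, -0.187, 0.982, -0.0]
wrist_force: [0.9, 0.0, -1.8]
finger_gap: 0.0163
grip_force: 62.1
```

```bash
cat > tilt.py <<'E'
from h import *
from scipy.optimize import brentq
np.set_printoptions(precision=2,suppress=True,linewidth=200)
bg=np.load('side.npy')
im=np.mean([env.read_camera('side').astype(float) for _ in range(4)],0)
p,M,s=pose();print(p.round(4),s['wrist_force'])
g=p-.019*M[:,2]
def P(th,d):
    t=np.radians(th);return proj('side',g+(-M[:,0]*np.sin(t)+M[:,2]*np.cos(t))*(.114-d))
D=np.abs(im-bg).sum(2)
dark=(bg-im).mean(2)
c=[]
for v in range(int(P(15,.08)[1]),int(P(15,0)[1])+7):
    u0=P(15,.06)[0]+(v-P(15,.06)[1])*-.31
    lo=int(u0)-13;w=D[v,lo:lo+27].copy();w[w<22]=0
    print(v,im[v,lo:lo+27].mean(1).astype(int) if 1 else '')
    c.append((v,(w*np.arange(lo,lo+27)).sum()/max(w.sum(),1),w.sum()))
print(np.array(c)[::2]);print([P(15,d) for d in(.085,.051,.045,.014,0)])
E
python3 tilt.py
```

```text
[0.37 0.15 0.19] [-0.37  0.78 -0.7 ]
204 [177 152 131 123 124 129 145 167 182 183 173 157 144 139 138 138 139 144 151 158 169 179 184 187 189 191 191]
205 [191 177 152 131 122 124 136 158 178 187 183 170 161 160 162 163 160 156 155 161 170 179 187 191 192 192 192]
206 [188 172 148 129 123 127 144 167 185 187 177 166 165 173 179 180 176 169 168 174 181 187 190 193 194 194 193]
207 [183 164 142 128 124 131 152 175 188 187 174 165 170 180 187 188 183 175 175 182 189 191 193 193 194 194 194]
208 [186 173 153 134 126 124 134 157 180 189 184 171 166 174 185 190 189 182 177 180 187 192 194 195 193 193 194]
209 [173 158 141 128 124 125 133 155 177 185 177 167 168 178 188 191 187 181 179 183 190 193 195 195 194 194 195]
210 [155 141 131 125 122 123 130 147 166 171 166 163 170 182 190 190 184 179 180 186 191 195 195 195 194 193 194]
211 [142 130 125 123 122 122 123 131 141 146 151 161 174 186 191 188 181 178 182 190 193 195 196 195 194 193 194]
212 [161 136 125 122 122 122 120 112 105 106 118 139 162 179 189 191 185 177 177 185 192 194 196 196 195 193 193]
213 [164 140 127 123 122 121 114  99 
[... 2698 characters left out ...]

237 [193 192 190 192 192 194 194 194 194 193 193 192 191 191 191 191 190 189 189 190 191 192 192 191 191 192 194]
[[ 204.    361.97 2630.08]
 [ 206.    358.9  1582.17]
 [ 208.    356.5  1388.25]
 [ 210.    355.49 1836.  ]
 [ 212.    355.58 2644.25]
 [ 214.    356.65 3090.58]
 [ 216.    358.78 4081.58]
 [ 218.    359.93 4987.25]
 [ 220.    359.04 3295.58]
 [ 222.    354.6  1537.75]
 [ 224.    353.17 1037.67]
 [ 226.    353.62  556.33]
 [ 228.    357.88  115.67]
 [ 230.    356.41  202.  ]
 [ 232.    356.48   68.08]
 [ 234.      0.      0.  ]
 [ 236.      0.      0.  ]]
[array([366.38, 202.34]), array([361.85, 214.19]), array([361.07, 216.23]), array([357.1 , 226.58]), array([355.35, 231.13])]
```

```bash
cat > tilt2.py <<'E'
from h import *
def meas():
    im=np.mean([env.read_camera('side').astype(float) for _ in range(4)],0)
    p,M,s=pose();g=p-.019*M[:,2]
    def P(th,d):
        t=np.radians(th);return proj('side',g+(-M[:,0]*np.sin(t)+M[:,2]*np.cos(t))*(.114-d))
    G=im.mean(2);a,b=P(15,.08),P(15,.014);sl=(b-a)[0]/(b-a)[1]
    va,vc0,vc1,vb=[P(15,d)[1] for d in(.078,.060,.038,.021)]
    rs=[v for v in range(int(va),int(vb)+2) if v<vc0 or v>vc1+1]
    x=np.arange(-13,13.01,.1)
    from scipy.ndimage import map_coordinates as mc
    prof={v:mc(G,[np.full(x.size,v),a[0]+sl*(v-a[1])+x],order=3) for v in rs}
    pk,rt=[],[]
    for v in rs:
        f=prof[v];m=(x>-2)&(x<3.5);i=np.argmax(np.where(m,f,-1));pk.append(x[i])
        m=(x>x[i])&(x<x[i]+5);rt.append(x[np.argmin(np.where(m,f,999))])
    ds=.0
    for nm,q in(('peak',pk),('right',rt)):
        k=np.polyfit(rs,q,1);obs=sl+k[0]
        sl2=[(lambda A,B:(B-A)[0]/(B-A)[1])(P(t,.08),P(t,.014)) for t in(10,20)]
        print(nm,np.round(q,1),'slope',obs,'theta',10+10*(obs-sl2[0])/(sl2[1]-sl2[0]))
    print(rs)
meas()
E
python3 tilt2.py
```

```text
peak [ 3.5  0.6  0.4  0.3  0.4  0.5  0.4  0.5 -1.4 -0.2  0.4  0.5  0.5  0.4] slope -0.4378020130950976 theta 17.81589067710337
right [3.6 3.1 3.  3.1 3.1 3.2 3.3 3.1 3.1 3.3 3.2 3.3 3.2 3.3] slope -0.3803705680680191 theta 14.868416263753312
[204, 205, 206, 207, 208, 209, 210, 211, 220, 221, 222, 223, 224, 225]
```

Tilt reads 14.5–15°, good. Now refine the spot from the first close-ups by colour centroid and plan the approach.

```bash
python3 -c "
from h import *
np.set_printoptions(precision=4,suppress=True)
def cen(fn,x0,y0,s,box,kind):
    im=cv2.imread('pics/'+fn).astype(float);B,G,Rr=im[...,0],im[...,1],im[...,2]
    w=np.clip((Rr-np.maximum(G,B))-30,0,None) if kind=='r' else ((B-Rr>25)|((Rr-G>60)&(Rr-B>40))).astype(float)
    if kind!='r':
        w=cv2.morphologyEx(w,cv2.MORPH_CLOSE,np.ones((25,25)))
    k=np.zeros_like(w);a,b,c,d=box;k[b:d,a:c]=w[b:d,a:c];Y,X=np.mgrid[:w.shape[0],:w.shape[1]]
    x,y=(k*X).sum()/k.sum(),(k*Y).sum()/k.sum();return x0+(x+.5)/s-.5,y0+(y+.5)/s-.5
tr=cen('t1.png',270,160,5,(590,220,640,268),'r');sr=cen('s1.png',285,140,4.4,(205,112,250,150),'r')
tb=cen('t1.png',270,160,5,(535,195,685,345),'b');sb=cen('s1.png',285,140,4.4,(180,95,315,185),'b')
print(tr,sr,tb,sb)
sp,e=tri(tr,sr);dc,e2=tri(tb,sb);print('spot',sp,e,'dial',dc,e2,np.linalg.norm(sp-dc),(sp-dc)@n, (sp-dc)@ux,(sp-dc)@uy)
print('proj resid',proj('side',sp)-sr,proj('top',sp)-tr)
print('kn dist', (sp-hinge)@n,(dc-hinge)@n,(dc-hinge)@ux,(dc-hinge)@uy)
"
```

```text
(np.float64(392.4928144989339), np.float64(208.4767803837953)) (np.float64(336.07464783311525), np.float64(169.22567546763145)) (np.float64(391.20481653550775), np.float64(213.32780885559873)) (np.float64(340.7327199969365), np.float64(171.6265413188328))
spot [ 0.4636 -0.1704  0.0457] 0.0014094835884217098 dial [ 0.449  -0.1667  0.0403] 0.0009363279705562308 0.016026485069979494 0.002071227760090879 0.01325210343147416 -0.008771544556440176
proj resid [-0.2293 -0.0456] [-0.0099  0.2211]
kn dist -0.03501847107236179 -0.037089698832452674 -0.03425827305361282 -0.05754848076592959
```

```bash
cat >> h.py <<'E'
SPOT=np.array([.4638,-.1703,.0447])
def off():
    p,M,s=pose();return -.019*M[:,2]+(-M[:,0]*s15+M[:,2]*c15)*.114
def tipto(tgt): return np.asarray(tgt)-off()
E
python3 -c "
from h import *
print('tip now',pose()[0]+off())
A=tipto(SPOT+n*.025);B=A.copy();B[2]=.25;C=pose()[0].copy();C[2]=.25
print(A)
rows([(C,201.3,2),(B,201.3,10),(A,201.3,4)])
"
```

```text
tip now [0.3984326  0.15879094 0.10225571]
[ 0.43021386 -0.18333466  0.15994717]
now [0.3709 0.1481 0.1934] yaw 201.2 tilt 0.04 t 11.9833 F [ 0.11  0.15 -0.95]
x -0.0 y 0.0 z -28.3 roll -0.03
x -0.0 y 0.0 z -28.3 roll -0.03
--
x 6.5 y -33.0 z -0.0 roll -0.00
x 6.5 y -33.0 z -0.0 roll -0.00
x 6.5 y -33.0 z -0.0 roll -0.00
x 6.5 y -33.0 z -0.0 roll -0.00
x 6.5 y -33.0 z -0.0 roll -0.00
x 6.5 y -33.0 z -0.0 roll -0.00
x 6.5 y -33.0 z -0.0 roll -0.00
x 6.5 y -33.0 z -0.0 roll -0.00
x 6.5 y -33.0 z -0.0 roll -0.00
x 6.5 y -33.0 z -0.0 roll -0.00
--
x -0.0 y 0.0 z 22.5 roll -0.00
x -0.0 y 0.0 z 22.5 roll -0.00
x -0.0 y 0.0 z 22.5 roll -0.00
x -0.0 y 0.0 z 22.5 roll -0.00
--
```

Emit:
servo_tool([
  {"grip": 1, "x": 0, "y": 0, "z": -28, "roll": 0},
  {"grip": 1, "x": 0, "y": 0, "z": -28, "roll": 0},
  {"grip": 1, "x": 6.5, "y": -33, "z": 0, "roll": 0},
  {"grip": 1, "x": 6.5, "y": -33, "z": 0, "roll": 0},
  {"grip": 1, "x": 6.5, "y": -33, "z": 0, "roll": 0},
])

```text
clock: 12.4
tcp_pos: [0.3887, 0.0482, 0.2499]
orientation: [0.001, -0.186, 0.983, -0.0]
wrist_force: [1.0, -0.7, -2.7]
finger_gap: 0.016
grip_force: 62.1
```

Emit:
servo_tool([
  {"grip": 1, "x": 6.5, "y": -33, "z": 0, "roll": 0},
  {"grip": 1, "x": 6.5, "y": -33, "z": 0, "roll": 0},
  {"grip": 1, "x": 6.5, "y": -33, "z": 0, "roll": 0},
  {"grip": 1, "x": 6.5, "y": -33, "z": 0, "roll": 0},
  {"grip": 1, "x": 6.5, "y": -33, "z": 0, "roll": 0},
])

```text
clock: 12.82
tcp_pos: [0.4178, -0.1185, 0.2494]
orientation: [0.0, -0.184, 0.983, -0.0]
wrist_force: [0.6, 0.6, -0.6]
finger_gap: 0.0162
grip_force: 62.1
```

Emit:
servo_tool([
  {"grip": 1, "x": 6.5, "y": -33, "z": 0, "roll": 0},
  {"grip": 1, "x": 6.5, "y": -33, "z": 0, "roll": 0},
  {"grip": 1, "x": 0, "y": 0, "z": 25, "roll": 0},
  {"grip": 1, "x": 0, "y": 0, "z": 25, "roll": 0},
  {"grip": 1, "x": 0, "y": 0, "z": 20, "roll": 0},
])

```text
clock: 13.23
tcp_pos: [0.4293, -0.1839, 0.1777]
orientation: [-0.0, -0.183, 0.983, 0.0]
wrist_force: [-0.0, 0.3, -1.8]
finger_gap: 0.0159
grip_force: 62.1
```

```bash
python3 -c "
from h import *
np.set_printoptions(precision=2,suppress=True,linewidth=220)
im=np.mean([env.read_camera('side').astype(float) for _ in range(4)],0);np.save('s3.npy',im)
tip=pose()[0]+off();print('tip',tip,'above',(tip-SPOT)@n,'lat',(tip-SPOT)@ux,(tip-SPOT)@uy)
tp=proj('side',tip);print('tip pix',tp,'spot pix pred',proj('side',SPOT),'initial seen 336.07 169.23')
k=np.clip(im[...,0]-im[...,1:].max(2)-30,0,None)[160:178,325:347];print('red now',k.sum(), (k*np.arange(325,347)).sum()/k.sum(),(k*np.arange(160,178)[:,None]).sum()/k.sum())
u,v=int(tp[0]),int(tp[1])
print(u-10)
for r in range(v-12,v+14): print(r,' '.join('%3d,%3d'%(a[0],a[2]) for a in im[r,u-10:u+13]))
rows([(tipto(SPOT+n*.008),201.3,4)])
"
```

```text
tip [ 0.46 -0.17  0.09] above 0.043926363553219404 lat 0.0045157299037100395 0.0009176759548233883
tip pix [338.39 157.16] spot pix pred [335.78 169.47] initial seen 336.07 169.23
red now 64.25 336.00389105058366 169.2023346303502
328
145 150,141 154,146 165,157 180,173 195,188 203,194 202,193 199,190 195,186 185,177 162,154 123,118  87, 83  77, 75  92, 90 109,107 116,113 111,107 101, 87 114, 62 152, 42 185, 33 203, 33
146 102, 98 108,103 125,120 151,145 180,171 194,183 194,182 191,179 187,175 180,169 164,153 136,127 110,105  96, 94  91, 90  88, 87  88, 85  86, 79  89, 71 108, 62 142, 57 169, 56 183, 61
147  61, 60  64, 63  82, 79 119,113 163,152 189,174 195,179 195,179 192,176 187,172 175,161 153,143 139,133 133,129 126,123 113,110 101, 96 100, 91 110, 93 126, 97 144, 99 159,100 170,106
148  47, 47  47, 47  58, 56 101, 94 153,140 185,169 197,180 198,181 196,179 190,174 177,163 161,151 158,152 164,159 162,158 149,145 139,132 140,129 151,135 161,141 167,143 171,144 178,149
149  45, 46  45, 46  55, 53 100, 92 152,140 184,169 196,179 196,180 190,174 181,166 169,156 162,154 168,163 179,1
[... 3525 characters left out ...]
2 113, 97 100,103  73,113  58,123  85,136 121,151 138,158 131,153 102,141  78,134  82,136  98,143 119,151 140,156 158,162
169 153,144 147,144 154,152 158,156 155,154 141,143 129,120 134, 93 140, 79 128, 88  97,106  68,121  88,137 126,154 149,165 146,162 117,148  75,133  53,128  57,129  77,137 105,144 133,151
170 146,136 135,133 144,144 155,152 157,154 151,149 138,131 131,106 132, 90 123, 92  96,107  65,121  69,130  98,142 120,151 124,151 104,142  72,132  50,126  43,125  54,129  78,135 104,140
now [ 0.43 -0.18  0.18] yaw 201.3 tilt 0.04 t 13.4333 F [-0.27 -0.12 -0.9 ]
x -1.2 y -0.2 z 9.0 roll -0.01
x -1.2 y -0.2 z 9.0 roll -0.01
x -1.2 y -0.2 z 9.0 roll -0.01
x -1.2 y -0.2 z 9.0 roll -0.01
--
```

```bash
cat > chk.py <<'E'
from h import *
np.set_printoptions(precision=2,suppress=True,linewidth=220)
p0=pose()[0]
im=np.mean([env.read_camera('side').astype(float) for _ in range(4)],0)
p,M,s=pose();tip=p+off();print(p0.round(4),p.round(4),s['wrist_force'])
ax=-n
for d in(0,7,48,85): print(d,proj('side',tip-ax*d*1e-3))
c=proj('side',tip+n*.007);u,v=int(c[0]),int(c[1])
def cent(w,u0,v0):
    Y,X=np.mgrid[:w.shape[0],:w.shape[1]];return (w*X).sum()/w.sum()+u0,(w*Y).sum()/w.sum()+v0,w.sum()
w=im[v-6:v+9,u-7:u+8];w=np.clip(w[...,0]-w[...,2]-22,0,None);print('brass',cent(w,u-7,v-6))
c=proj('side',tip+n*.048);u,v=int(c[0]),int(c[1])
for r in range(v-6,v+7): print(r,u-9,im[r,u-9:u+10].mean(1).astype(int))
E
python3 chk.py
```

```text
[ 0.43 -0.18  0.18] [ 0.43 -0.18  0.18] [-0.07 -0.24 -1.22]
0 [337.92 156.68]
7 [338.55 154.66]
48 [342.32 142.6 ]
85 [345.83 131.36]
brass (np.float64(338.56050955414014), np.float64(155.69585987261146), np.float64(314.0))
136 333 [181 186 188 189 189 179 154 131 127 144 167 182 184 174 154 135 138 161 181]
137 333 [188 189 189 190 190 181 156 132 131 151 172 184 183 169 148 136 144 169 184]
138 333 [190 190 190 190 190 180 155 132 136 158 177 185 179 163 145 143 155 173 183]
139 333 [190 190 190 190 187 175 147 128 140 164 181 184 175 155 141 148 161 169 171]
140 333 [191 190 190 189 183 162 130 117 142 169 183 183 168 142 127 136 148 151 147]
141 333 [191 190 190 187 175 144 107 105 140 170 182 178 157 125 105 109 121 124 121]
142 333 [192 191 190 185 168 132  90  90 129 161 173 166 141 107  87  90 100 102 102]
143 333 [196 195 192 186 172 137  94  77 103 131 144 138 115  89  81  88  96  97  98]
144 333 [201 200 198 193 183 155 116  82  78  91 100  96  81  71  76  88  94  96  96]
145 333 [198 197 194 190 181 161 133 109  93  83  74  68  63  65  77  87  91  93  95]
146 333 [188 188 185 181 172 157 146 141 134 120 103  90  82  85  94  99 101 104 108]
147 333 [181 187 186 181 171 158 158 166 167 157 141 128 122 122 127 126 124 130 134]
148 333 [177 188 184 176 165 157 164 177 181 174 164 159 159 160 161 159 158 161 164]
```

Emit:
servo_tool([
  {"grip": 1, "x": -1.2, "y": 0, "z": 9, "roll": 0},
  {"grip": 1, "x": -1.2, "y": 0, "z": 9, "roll": 0},
  {"grip": 1, "x": -1.2, "y": 0, "z": 6, "roll": 0},
  {"grip": 1, "x": -1.2, "y": 0, "z": 4, "roll": 0},
  {"grip": 1, "x": 0, "y": 0, "z": 0, "roll": 0},
])

```text
clock: 14.05
tcp_pos: [0.4336, -0.1801, 0.1497]
orientation: [-0.001, -0.185, 0.983, 0.001]
wrist_force: [-0.4, -0.2, -1.9]
finger_gap: 0.0162
grip_force: 62.1
```

```bash
cat > st.py <<'E'
from h import *
F=[];
for _ in range(3): env.read_camera('side');F.append(env.get_state()['wrist_force'])
p,M,s=pose();d=p+off()-SPOT
print('above %.1f ux %.1f uy %.1f mm'%(d@n*1e3,d@ux*1e3,d@uy*1e3),'Fn',np.round(np.array(F)@n,2),'clk',s['clock'],'tilt',np.degrees(np.arccos(-M[2,2])).round(2))
E
python3 st.py; python3 chk.py | head -7
```

```text
above 15.2 ux 2.1 uy 1.1 mm Fn [-0.67 -1.48 -1.74] clk 14.2 tilt 0.02
[ 0.43 -0.18  0.15] [ 0.43 -0.18  0.15] [-0.41 -0.23 -0.81]
0 [336.5  165.25]
7 [337.12 163.28]
48 [340.82 151.52]
85 [344.27 140.56]
brass (np.float64(336.46043165467626), np.float64(165.92446043165467), np.float64(278.0))
145 331 [176 192 198 197 194 190 184 168 148 143 161 178 185 177 153 123 102  93  92]
```

Emit:
servo_tool([
  {"grip": 1, "x": 0, "y": -0.5, "z": 3, "roll": 0},
  {"grip": 1, "x": 0, "y": -0.5, "z": 3, "roll": 0},
  {"grip": 1, "x": 0, "y": 0, "z": 2, "roll": 0},
])

```text
clock: 14.65
tcp_pos: [0.4345, -0.1817, 0.1427]
orientation: [-0.0, -0.185, 0.983, -0.0]
wrist_force: [0.1, 0.6, -1.8]
finger_gap: 0.016
grip_force: 62.1
```

```bash
python3 st.py
```

```text
above 7.2 ux -0.3 uy 0.3 mm Fn [-2.07 -0.77 -0.69] clk 14.8 tilt 0.04
```

Emit:
servo_tool([
  {"grip": 1, "x": -0.5, "y": 0, "z": 2, "roll": 0},
  {"grip": 1, "x": 0, "y": 0, "z": 0, "roll": 0},
])

```text
clock: 14.97
tcp_pos: [0.435, -0.1814, 0.1409]
orientation: [-0.0, -0.185, 0.983, 0.0]
wrist_force: [-0.0, -0.5, 0.1]
finger_gap: 0.0161
grip_force: 62.1
```

```bash
python3 st.py
```

```text
above 5.4 ux 0.0 uy 0.0 mm Fn [-0.97 -0.84 -1.01] clk 15.1167 tilt 0.0
```

Emit:
servo_tool([
  {"grip": 1, "x": -0.4, "y": 0, "z": 1.5, "roll": 0},
  {"grip": 1, "x": 0, "y": 0, "z": 0, "roll": 0},
])

```text
clock: 15.28
tcp_pos: [0.4354, -0.1813, 0.1394]
orientation: [-0.0, -0.185, 0.983, -0.0]
wrist_force: [-0.1, -0.2, -1.2]
finger_gap: 0.0164
grip_force: 62.1
```

```bash
sed -i 's/range(3)/range(6)/' st.py; python3 st.py
```

```text
above 3.9 ux 0.1 uy -0.0 mm Fn [-1.36 -0.58 -1.79 -0.87 -1.17 -1.15] clk 15.5833 tilt 0.01
```

Emit:
servo_tool([
  {"grip": 1, "x": -0.4, "y": 0, "z": 1.5, "roll": 0},
  {"grip": 1, "x": 0, "y": 0, "z": 0, "roll": 0},
])

```text
clock: 15.75
tcp_pos: [0.4358, -0.1812, 0.1379]
orientation: [-0.0, -0.185, 0.983, -0.0]
wrist_force: [-0.2, -0.4, -1.1]
finger_gap: 0.0165
grip_force: 62.1
```

```bash
python3 st.py
```

```text
above 2.4 ux 0.0 uy 0.0 mm Fn [-1.52 -1.25 -0.81 -0.46 -1.85 -0.64] clk 16.05 tilt 0.01
```

Emit:
servo_tool([
  {"grip": 1, "x": -0.4, "y": 0, "z": 1.5, "roll": 0},
  {"grip": 1, "x": 0, "y": 0, "z": 0, "roll": 0},
])

```text
clock: 16.22
tcp_pos: [0.4362, -0.1811, 0.1365]
orientation: [0.0, -0.185, 0.983, -0.0]
wrist_force: [-0.9, 0.7, -0.2]
finger_gap: 0.0161
grip_force: 62.3
```

```bash
python3 st.py
```

```text
above 0.9 ux 0.1 uy -0.1 mm Fn [ 0.42  0.03 -0.19  0.12  0.61 -0.75] clk 16.5167 tilt 0.02
```

Emit:
servo_tool([
  {"grip": 1, "x": -0.4, "y": 0, "z": 1.5, "roll": 0},
  {"grip": 1, "x": -0.4, "y": 0, "z": 1.5, "roll": 0},
  {"grip": 1, "x": 0, "y": 0, "z": 0, "roll": 0},
])

```text
clock: 16.77
tcp_pos: [0.437, -0.1808, 0.1334]
orientation: [0.0, -0.185, 0.983, -0.0]
wrist_force: [0.5, -0.4, 0.4]
finger_gap: 0.0163
grip_force: 62.4
```

```bash
sed -i 's/range(6)/range(10)/' st.py; python3 st.py
```

```text
above -2.3 ux 0.1 uy -0.1 mm Fn [ 0.81  0.84  0.7   0.67  0.36  1.61 -0.15  0.68  0.29  1.19] clk 17.2667 tilt 0.01
```

Emit:
servo_tool([
  {"grip": 1, "x": -0.3, "y": 0, "z": 1, "roll": 0},
  {"grip": 1, "x": -0.3, "y": 0, "z": 1, "roll": 0},
  {"grip": 1, "x": 0, "y": 0, "z": 0, "roll": 0},
])

```text
clock: 17.52
tcp_pos: [0.4375, -0.1806, 0.1314]
orientation: [-0.0, -0.185, 0.983, -0.0]
wrist_force: [-1.1, -0.4, 1.1]
finger_gap: 0.0162
grip_force: 62.5
```

```bash
sed -i 's/range(10)/range(24)/;s/np.round(np.array(F)@n,2)/(np.array(F)@n).mean(),(np.array(F)@ux).mean(),(np.array(F)@uy).mean()/' st.py; python3 st.py; python3 chk.py|head -7
```

```text
above -4.4 ux 0.1 uy -0.0 mm Fn 1.5517371066934131 -0.35131951605320405 -0.3345601816705653 clk 18.7167 tilt 0.01
[ 0.44 -0.18  0.13] [ 0.44 -0.18  0.13] [-0.84 -0.63  2.31]
0 [335.37 170.68]
7 [335.98 168.75]
48 [339.63 157.18]
85 [343.03 146.41]
brass (np.float64(333.77814569536423), np.float64(170.33774834437085), np.float64(151.0))
151 330 [ 95 136 170 186 190 190 185 168 151 151 169 182 184 172 151 142 158 178 187]
```

Emit:
servo_tool([
  {"grip": 1, "x": -0.1, "y": 0, "z": 0.4, "roll": 0},
  {"grip": 1, "x": 0, "y": 0, "z": 0, "roll": 0},
])

```text
clock: 19.08
tcp_pos: [0.4376, -0.1805, 0.1312]
orientation: [0.0, -0.185, 0.983, -0.0]
wrist_force: [-1.1, -0.5, 2.5]
finger_gap: 0.0161
grip_force: 62.5
```

```bash
python3 st.py; python3 -c "
from h import *
np.set_printoptions(linewidth=200)
im=np.mean([env.read_camera('side').astype(float) for _ in range(4)],0);b=np.load('side.npy')
print('cols 328..345, R-G now')
for r in range(163,176): print(r,(im[r,328:346,0]-im[r,328:346,1]).astype(int))
print('lum now')
for r in range(163,176): print(r,im[r,328:346].mean(1).astype(int))
s=np.load('s3.npy');print('R-G before')
for r in range(163,176): print(r,(s[r,328:346,0]-s[r,328:346,1]).astype(int))
t=SPOT;print([proj('side',t+a*.006).round(1) for a in(ux,-ux,uy,-uy)],proj('side',t))
"
```

```text
above -4.8 ux 0.1 uy 0.0 mm Fn 1.9069115689144844 -0.24095377838187237 -0.5137033493753759 clk 20.2833 tilt 0.01
cols 328..345, R-G now
163 [ 3  4  5 11 13 11  6  4  4  4  4  4  3  3  4  6  7  5]
164 [ 3  3  5 11 14 10  5  3  4  5  4  4  3  2  5 10 12  8]
165 [ 3  3  4  6  7  3  1  2  3  4  4  3  1  0  5 13 15  9]
166 [ 3  3  3  3  1 -1  0  3  5  4  4  2 -1 -4  0  9 10  4]
167 [ 3  3  4  2  1  0  3  7  8  7  5  2 -3 -5 -4 -1 -1 -3]
168 [ 4  4  3  3  2  3 13 22 23 20 12  2 -4 -3 -2 -2 -4 -8]
169 [ 5  4  3  3  2  6 22 46 53 47 30  7 -5 -3 -2 -2 -3 -8]
170 [ 6  4  2  2  3  5 17 42 62 62 40  9 -7 -6 -4 -3 -4 -9]
171 [ 8  7  4  3  3  3  7 15 30 33 16 -1 -8 -9 -7 -6 -6 -5]
172 [  9  11   8   5   3   3   3   2   1   0  -2  -3  -4  -6 -10  -9  -5  -3]
173 [ 8 11 11  8  5  3  3  0 -2 -4 -2 -2 -2 -4 -8 -9 -5 -2]
174 [  6   8  12  11   8   5   3   2   0  -3  -3  -2  -3  -5  -8 -11  -7  -4]
175 [  5   7  11  14  12   6   4   2   0  -2  -4  -5  -5  -6  -9 -14 -13  -9]
lum now
163 [157 160 159 155 153 156 157 155 164 179 184 177 162 154 158 164 167 170]
164 [157 158 155 147 137 134 140 151 168 182
[... 1229 characters left out ...]
   0  -3]
168 [ 4  4  3  3  2  4 20 53 71 60 28 -2 -7 -4 -2 -2 -5 -8]
169 [  5   3   3   3   3   6  26  69 101  93  55   8  -5  -3  -2  -2  -3  -9]
170 [ 6  3  2  3  3  6 19 49 81 83 51  9 -7 -6 -3 -2 -4 -8]
171 [ 8  7  4  3  3  4  7 17 32 37 17 -1 -8 -9 -8 -6 -6 -5]
172 [  9  11   7   5   3   3   3   2   2   1  -1  -3  -5  -7 -10  -9  -4  -3]
173 [  8  11  11   8   5   3   3   1  -1  -4  -2  -1  -2  -4  -8 -10  -5  -2]
174 [  6   9  11  11   8   5   3   2   0  -3  -3  -2  -3  -4  -8 -11  -7  -4]
175 [  4   6  11  14  12   6   3   3   1  -2  -5  -5  -5  -6 -10 -14 -13  -9]
[array([334. , 169.4]), array([337.6, 169.6]), array([336.4, 170.6]), array([335.2, 168.4])] [335.78186608 169.47280791]
```

```bash
python3 -c "
from h import *
s=env.get_state();print(s['clock'],abs(s['qvel']).max(),s['finger_gap'],s['grip_force']);print(env.hand_in())"
```

```text
20.4833 0.0017596927449757124 0.015674659425493207 62.54134654998779
the job is handed in; nothing more can be done
None
```

Handed in at 20.5 s: the keeper bar is shut in its detent, and the arm is holding the probe still on the red spot, about square to the dial (tilt measured 14.5–15° for the 15° face) with the spring tip about half in (about 6 mm estimated, 3 N).

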